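Shut the seed hopper and stow its poker

ROBOT

A 6-joint arm with a two-finger parallel gripper is mounted at the origin on the work surface. World frame = base frame: x ahead of the robot, y to its left, z up, the work surface at z = 0. Lengths are in mm, angles in rad, forces in N, time in s.
With the tool pointing down it reaches from about 350 to 875 mm from the base axis. Payload 4.2 kg.
Tool frame: the origin (TCP) lies midway between the tips of the shut fingers; the grasp point (between the pads) lies 19 mm behind it; z points along the fingers, y is the direction in which the jaws open and shut (so a half turn about z gives the same grasp; the last joint's range is limited). The gripper opens to 85 mm and grips with 20 to 120 N. Pads are 22 mm wide; open, the fingers measure 114 mm over their backs; the gripper's body (76 mm by 85 mm) begins 54 mm behind the grasp point. The pads swing forward as they close: fully open they stand 13 mm farther back than shut.
Start: joints at [1.548, 0.385, 0.008, 0, -1.194, -0.259], TCP at [173.771, 600.336, 231.312] pointing down, gripper open.
Joint ranges: [-3.14, 3.14], [-1.21, 2.06], [-1.07, 1.41], [-3.16, 2.05], [-2.99, -0.16], [-3.1, 3.1]. Speed limits (rad/s): [2.79, 2.79, 3.14, 3.14, 3.14, 3.14].

INTERFACE

Orientations are given as a unit quaternion [x, y, z, w].
In Python, from bench import read_state, get_image, job_done, search_frame, regions_of gives the robot as it stands.
- The arm moves only by the tool servo_tool, never from a script. Its arguments are lists of equal length, an entry for each row: "turn": the turn, a rotation vector about the world's x, y, z in rad, a list of three; "dp": the shift along the world's x, y, z in m, a list of three; "fingers": the finger opening in m, from 0 to 0.0854. In form: {"turn": [[rx, ry, rz], ...], "dp": [[tx, ty, tz], ...], "fingers": [fingers, ...]}. A call has exactly 5 rows; each row shifts and turns the pose as measured when the row begins; what a row does not reach is not made up. A row lasts 1/8 s, in which the tool goes at most 62.5 mm and 10.7 degrees, less where a joint would pass 70% of its speed; a pose out of reach is approached as far as the arm can. A call is refused whole if a number of a shift passes 0.0625 or a number of a turn 0.188, either way. A call with a gripper value outside its range is refused whole. The fingers move at their own pace and stop on an object; the grip force is fixed at half the most. Time passes only in rows, so rows that do not move let the fingers close, or fill a call up. It gives the time, the measured TCP pose, the force and the opening at its end, in the units of the state.
- read_state(): the state, without advancing time (a new reading comes with each control period).
- get_image(name): name is "scene" or "top" or "wrist"; returns a dict with "img" (400x640x3 uint8, red, green, blue), "vfov" (degrees; the focal length in pixels is half the picture's height over the tangent of half this angle, whatever the lens; pixels are square), "cx", "cy" (the principal point, pixels), "world_from_camera" (4x4, takes a point from camera to world coordinates); the wrist camera has in their place "mount" (4x4, takes a point from camera to tool coordinates, whose origin is the TCP and whose axes are the flange's). Camera axes: x right, y down, z forward; pixel columns grow to the right and rows downward; lengths in mm; the calibration is good to about 2 mm. A picture is of the moment at which its call begins: read the wrist's pose just before it. There is no depth.
- job_done(): hands the job in, once; it reports no verdict.
Trained networks look in the newest picture that a camera, given by its name, has taken for a name from the list of things; names that differ only in an ending like _2 or _b are one class to them, and where a whole thing is asked for, a point or a joint stands for the part that bears it (a point fixed in the world has none). Each returns a list of dicts, best first, with "score" (0 to 1); they miss things now and then, are a little off and sometimes report something else, mostly with a low value. They report only what shows in the picture. A call takes as long as a camera call. They do not tell look-alikes from the thing itself.
- search_frame(query, camera): "box" ([left, top, width, height] in pixels, round what is visible of it).
- regions_of(query, camera): "region" (400x640 bool, what is visible of it) and "box" ([left, top, width, height] in pixels, round what is visible of it).
The state is a dict: "clock": time; "joints": joint angles; "joint_vel": joint speeds; "joint_efforts": joint torques, N m; "position": TCP position; "ee_rot": TCP orientation; "contact_force": force on the tool from outside, world axes, zero at the start; "wrist_torque": the same for the moment, N m; "gripper_width": finger opening in mm.
Only numpy, scipy, OpenCV 4.12 (cv2) and the standard library are available. Lean on these libraries where they do the work, as an engineer would, in place of code of your own. Each camera call takes 0.05 s, during which the arm holds its last target. There are 200 camera calls.

TASK

The jam in the seed hopper has been poked clear. Push the hopper's slide gate fully shut until the spring catch clicks down behind it, and slide the poker, point first, fully home into its spring holder so that the side plunger snaps into its groove, and let go of it. Leave everything else standing where it is.

Things in the scene. Friction and masses are not known exactly. Their poses are not given: they have to be found in the camera images.
- gate_push (a point): Centre of the outer face of the slide gate's upright red push plate (90 mm wide, 3 mm thick, reaching 18 mm below and 22 mm above this point, which stays 162 mm above the table; free air in front and beneath, the blade behind). Axes: x = level direction in which the gate is pushed shut, y = along the plate, z up. Shut, it stands under the overhanging funnel: lean the tool back from it.
- hopper_rim (a point): Centre of the round green funnel's rim, 306 mm above the table, on the hopper's upright axis; same axes as gate_push, which lies 118 mm (plus the opening) along -x from this axis. The funnel widens from radius 50 mm at height 150 mm to 138 mm at 262 mm; the rim above is 144 mm in radius, up to 310 mm. A tool leaning back 30 to 45 degrees from vertical, away from the hopper, clears it. Fixed.
- gate (a joint): Opening of the slide gate in m: 0 = fully shut (hard stop), 0.09 = fully open; starts 0.055 to 0.085. It rubs with about 6 N of friction (plus 15 N per m/s). Over the last 27 mm a ramped lug on the blade lifts the spring catch, which takes some 6 N more; at an opening of about 4 mm the catch snaps down behind the lug, and then holds the gate within 2 mm of shut.
- catch (a joint): Lift of the spring catch in m (upright spring plunger with a small red knob on the gate's rail, 45 mm to the +y side of the gate's centre line and 20 mm behind the shut push plate, 204 mm high at most): 0 = down, about 0.0055 while the lug passes under it. It works by itself and need not be touched.
- poker_grip (a point): Centre of the poker's orange handle, a bar 90 mm long (x), 22 mm wide (y), 20 mm high (z); 10 mm above the table at the start. Axes: x = along the poker towards its point, z up as it lies. The poker is 210 mm long, weighs about 0.1 kg and balances within 10 mm of this point. A 14 mm steel shaft runs on from the handle's front on the same axis; its last 12 mm are tapered to a point.
- poker_tip (a point): End of the poker's point, on its axis, 165 mm along x from the handle's centre. Same axes. A groove 14 mm long and 3 mm deep goes round the shaft, 19 to 33 mm behind this end.
- holder_mouth (a point): Centre of the mouth of the poker's spring holder, a fixed grey block 90 mm long, 47 mm wide, 78 mm high, on a plywood base that reaches 15 mm out before the mouth, 10 mm high. The bore is level and square, 17 mm wide, 18 mm high, its axis 55 mm above the table, 78 mm deep, closed at the back. Axes: x = into the bore, y = to its left side, z up.
- bore_end (a point): Centre of the closed end of the bore, 78 mm along x from the mouth. The poker is home when its point touches here; its handle's centre is then 87 mm outside the mouth, and the plunger's nose lies in the groove.
- plunger (a joint): How far the holder's side plunger (brass and red, on the block's right, -y, side, 52 mm in from the mouth) is pushed back in m: 0 = fully out, about 0.003 to 0.005 while the shaft rides past it, under 0.002 in the groove. Pushing the poker past it takes about 5 to 12 N.
- spout_tub_mid (a point): Middle of the empty white tub (104 mm across, 62 mm high) under the hopper's spout. To be left alone.
- seed_tub_mid (a point): Middle of the pink tub (104 mm across, 62 mm high). To be left alone.
- dibber_mid (a point): Middle of the wooden dibber standing on its end (42 mm across, 120 mm high). To be left alone.
- labels_mid (a point): Middle of the bundle of plant labels lying on the table (125 x 29 x 31 mm). To be left alone.
- scoop_mid (a point): Middle of the hand scoop lying on the table (280 mm long along x, 66 mm wide, 16 mm high). To be left alone.
Not all that is in view belongs to the job. Of the things that look like the part that bears poker_grip, the largest one is meant.

How it is judged:
By the outcome, as a careful person would: the job done as asked, in the order asked, and still so for the second after the job is handed in, with the robot touching nothing.
It also fails if it takes over 72 s, if anything falls off the work surface, if the arm or the gripper's body presses on something with over 40 N, if the wrist force passes 120 N, or if a joint passes its speed limit or range.

## Working session

There is one attempt and no reset: what is moved stays moved. The work goes in short steps, Python scripts to look and compute and a tool call to move; the robot and the scene stay as the last step left them, time stands still between calls to the robot, and variables do not carry over. Pictures are saved under pics/ and viewed, about 8 in all and at most 12, crops included, and the job is handed in when it is done.

Besides the shell and the picture viewer there is one more tool, called by a JSON object that holds its "fn" and its "kwargs", one argument or row to a line. servo_tool: Moves the arm, as the interface text tells. Its arguments: {"type":"object","properties":{"turn":{"type":"array","items":{"type":"array","items":{"type":"number"}}},"dp":{"type":"array","items":{"type":"array","items":{"type":"number"}}},"fingers":{"type":"array","items":{"type":"number"}}},"required":["turn","dp","fingers"]}

```bash
mkdir -p pics
cat > h.py <<'E'
import numpy as np, cv2
from bench import *
from scipy.spatial.transform import Rotation as R
def cam(name):
    s=read_state(); d=get_image(name)
    f=200/np.tan(np.radians(d['vfov'])/2)
    if 'mount' in d:
        T=np.eye(4);T[:3,:3]=R.from_quat(s['ee_rot']).as_matrix();T[:3,3]=s['position'];W=T@np.array(d['mount'])
    else: W=np.array(d['world_from_camera'])
    return d['img'],(f,d['cx'],d['cy'],W)
def toz(c,u,v,z):
    f,cx,cy,W=c; r=W[:3,:3]@np.array([(u-cx)/f,(v-cy)/f,1]); o=W[:3,3]
    return o+r*(z-o[2])/r[2]
def proj(c,p):
    f,cx,cy,W=c; q=np.linalg.inv(W)@np.append(p,1); return np.array([cx+f*q[0]/q[2],cy+f*q[1]/q[2]])
def ray(c,u,v):
    f,cx,cy,W=c; r=W[:3,:3]@np.array([(u-cx)/f,(v-cy)/f,1]); return W[:3,3],r/np.linalg.norm(r)
def tri(rs):
    A=0;b=0
    for o,d in rs:
        P=np.eye(3)-np.outer(d,d);A=A+P;b=b+P@o
    return np.linalg.solve(A,b)
def save(n,im): cv2.imwrite('pics/'+n,im[:,:,::-1])
E
python3 - <<'E'
from h import *
for n in ['scene','top']:
    im,c=cam(n); save(n+'0.png',im); print(n,c[0],c[1],c[2],np.round(c[3],3).tolist())
    for q in ['gate_push','hopper_rim','poker_grip','poker_tip','holder_mouth','plunger','catch']:
        print(q,[(round(b['score'],2),np.round(b['box']).tolist()) for b in search_frame(q,n)[:4]])
print(read_state())
E
```

```text
scene 423.4278647711996 314.5150172018048 202.0644098354213 [[0.208, 0.599, -0.773, 1470.548], [0.978, -0.134, 0.159, -307.849], [-0.009, -0.789, -0.614, 911.64], [0.0, 0.0, 0.0, 1.0]]
gate_push [(0.84, [381.0, 199.0, 61.0, 35.0]), (0.73, [380.0, 138.0, 140.0, 133.0])]
hopper_rim [(0.89, [378.0, 135.0, 142.0, 137.0])]
poker_grip [(0.75, [314.0, 219.0, 25.0, 46.0]), (0.59, [351.0, 210.0, 16.0, 28.0])]
poker_tip [(0.64, [312.0, 216.0, 29.0, 47.0]), (0.56, [273.0, 216.0, 5.0, 19.0]), (0.44, [354.0, 210.0, 14.0, 32.0])]
holder_mouth [(0.93, [224.0, 265.0, 54.0, 47.0])]
plunger [(0.42, [163.0, 201.0, 28.0, 56.0]), (0.17, [210.0, 240.0, 18.0, 38.0])]
catch []
top 444.50863116887103 317.5524865455755 198.64295853972814 [[0.02, -0.994, 0.104, 428.084], [-1.0, -0.022, -0.009, -100.554], [0.011, -0.104, -0.994, 1354.9], [0.0, 0.0, 0.0, 1.0]]
gate_push [(0.65, [186.0, 156.0, 73.0, 45.0])]
hopper_rim []
poker_grip [(0.77, [302.0, 183.0, 13.0, 65.0]), (0.71, [258.0, 210.0, 9.0, 38.0]), (0.63, [350.0, 221.0, 11.0, 44.0])]
poker_tip [(0.8, [304.0, 179.0, 9.0, 70.0]), (0.7, [347.0, 219.0, 12.0, 47.0
[... 178 characters left out ...]

{'clock': 0.8, 'joints': array([ 1.54759489e+00,  3.84637161e-01,  7.88809997e-03,  4.33299227e-06,
       -1.19400233e+00, -2.58582620e-01]), 'joint_vel': array([ 0.00058598,  0.00119635, -0.00030296,  0.00020053,  0.00070406,
       -0.00232921]), 'joint_efforts': array([ 5.43974124e-05, -3.92033029e+01,  1.88607806e+01,  4.19021934e+00,
       -3.27400903e-04, -4.45132954e-06]), 'position': array([173.77510617, 600.32440809, 231.34601998]), 'ee_rot': array([ 9.90091238e-01, -1.40425568e-01, -6.37426447e-07, -2.25478603e-05]), 'contact_force': array([ 0.0158218 ,  0.07144253, -0.28042321]), 'wrist_torque': array([-0.03351338, -0.00208737,  0.01058343]), 'gripper_width': 85.04577962944585}
```

View pics/scene0.png

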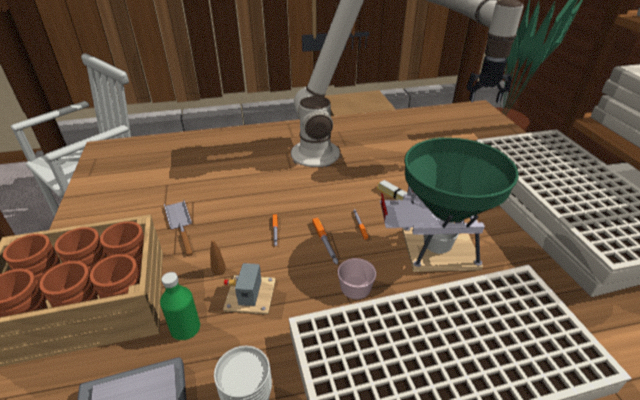

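View pics/top0.png

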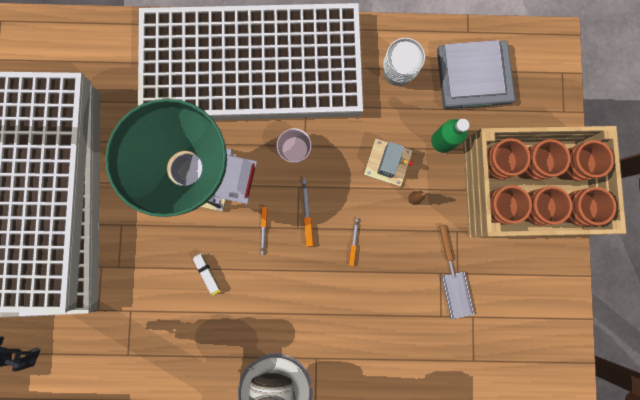

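The scene shows the hopper with its red plate facing -y, three poker look-alikes (the middle one is the largest, tip at about (304,179) in top) and the holder at (388,161) in top. I'll enlarge these for detail.

Run:
```python
from h import *
t=cv2.imread('pics/top0.png'); s=cv2.imread('pics/scene0.png')
r=lambda a,w,h: cv2.resize(a,(w,h),interpolation=cv2.INTER_CUBIC)
a=r(t[130:200,355:425],300,300)      #x4.286
b=r(s[255:320,215:280],300,300)      #4.615
c=r(t[170:255,270:330],200,283)      #3.33
d=r(s[175:250,365:440],300,300)      #4
e=r(t[140:215,195:270],300,300)
cv2.imwrite('pics/m1.png',np.vstack([np.hstack([a,b]),np.hstack([d,e])]))
cT=444.50863116887103,317.5524865455755,198.64295853972814
im,c=cam('top')
print('poker tip',toz(c,304,178,10),'butt',toz(c,310,246,12), 'plate',toz(c,250,180,180),'rim',toz(c,166.5,157,308))
```

```text
poker tip [631.90004274 -70.23236943  10.        ] butt [425.67804044 -93.16931131  12.        ] plate [597.5607692   69.63553115 180.        ] rim [630.00812958 251.65030761 308.        ]
```

View pics/m1.png

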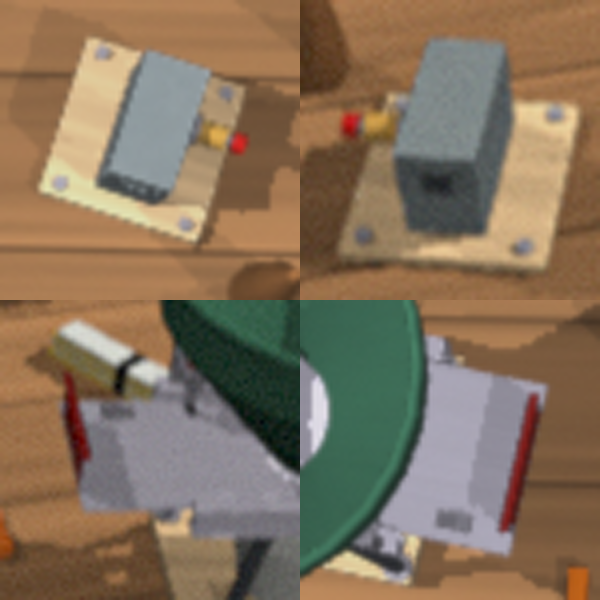

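The top view shows the red plate facing -y (push direction about [0.18, 0.98]). The plunger is on the world -y side of the holder, so the mouth faces the robot (-x), yaw about -18°. I'll start moving towards the gate.

{"fn": "servo_tool", "kwargs": {
  "turn": [
    [0,0,0.05],
    [0,0,0.05],
    [0,0,0],
    [0,0,0],
    [0,0,0]
  ],
  "dp": [
    [0.015,-0.045,0.035],
    [0.015,-0.045,0.035],
    [0.02,-0.055,0.01],
    [0.02,-0.055,0.01],
    [0.02,-0.055,0.01]
  ],
  "fingers": [0,0,0,0,0]
}}

```text
clock: 1.48
position: [264.5, 340.6, 330.9]
ee_rot: [0.996, -0.087, 0.001, 0.002]
contact_force: [1.0, -0.2, -0.1]
gripper_width: -0.2
```

{"fn": "servo_tool", "kwargs": {
  "turn": [
    [0,0,0],
    [0,0,0],
    [0.1,-0.018,0],
    [0.1,-0.018,0],
    [0.1,-0.018,0]
  ],
  "dp": [
    [0.02,-0.055,0.01],
    [0.02,-0.055,0.01],
    [0.02,-0.055,0],
    [0.02,-0.055,0],
    [0.04,-0.045,0]
  ],
  "fingers": [0,0,0,0,0]
}}

```text
clock: 2.1
position: [379.8, 73.9, 355.5]
ee_rot: [0.985, -0.082, 0.019, -0.15]
contact_force: [-0.1, 1.1, -0.4]
gripper_width: -0.0
```

{"fn": "servo_tool", "kwargs": {
  "turn": [
    [0.096,-0.018,0],
    [0.096,-0.018,0],
    [0.096,-0.018,0],
    [0.096,-0.018,0],
    [0.096,-0.018,0]
  ],
  "dp": [
    [0.039,-0.019,0],
    [0.039,-0.019,-0.01],
    [0.039,-0.019,-0.02],
    [0.039,-0.019,-0.03],
    [0.039,-0.019,-0.03]
  ],
  "fingers": [0,0,0,0,0]
}}

```text
clock: 2.72
position: [582.2, -28.9, 270.7]
ee_rot: [0.915, -0.078, 0.055, -0.392]
contact_force: [1.1, 0.3, 0.2]
gripper_width: -0.0
```

Run:
```python
from h import *
s=read_state(); print(s['joints'],s['position'],R.from_quat(s['ee_rot']).as_matrix().round(3).tolist())
im,c=cam('wrist'); save('w1.png',im)
d=get_image('wrist');print(np.round(d['mount'],2).tolist())
for q in ['gate_push','hopper_rim','catch']:
    print(q,[(round(b['score'],2),np.round(b['box']).tolist()) for b in search_frame(q,'wrist')[:3]])
# red plate in top
im,c=cam('top'); h=cv2.cvtColor(im,cv2.COLOR_RGB2HSV)
m=(((h[...,0]<8)|(h[...,0]>172))&(h[...,1]>140)&(h[...,2]>60)); m[:, :225]=0;m[:,280:]=0;m[:140]=0;m[215:]=0
v,u=np.nonzero(m);print(len(u),u.min(),u.max(),v.min(),v.max(),u.mean(),v.mean())
print(proj(c,s['position']))
```

```text
[-0.23587612  0.35127785  0.10788694 -0.82631422 -1.41291422  1.81123398] [582.20725341 -28.92167615 270.67405121] [[0.982, -0.1, 0.161], [-0.186, -0.681, 0.708], [0.039, -0.725, -0.687]]
[[0.0, -0.96, -0.27, 67.93], [1.0, 0.0, -0.0, -1.8], [0.0, -0.27, 0.96, -142.53], [0.0, 0.0, 0.0, 1.0]]
gate_push [(0.94, [242.0, 132.0, 95.0, 112.0])]
hopper_rim [(0.97, [79.0, 48.0, 278.0, 267.0])]
catch [(0.68, [240.0, 216.0, 39.0, 18.0])]
89 246 254 164 196 249.8876404494382 180.85393258426967
[284.72350828 181.6759736 ]
```

View pics/w1.png

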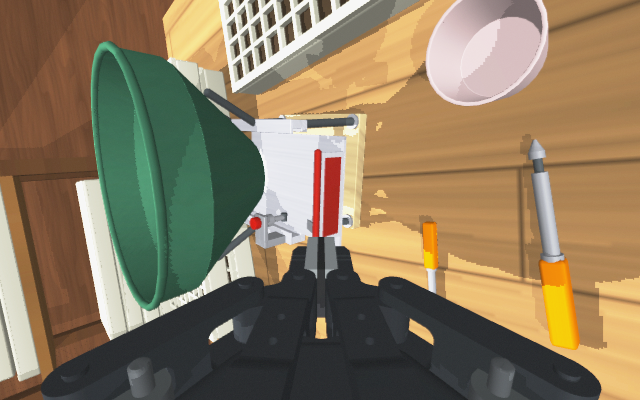

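Wrist view: the red plate shows from (317,150) to about (315,237). The catch knob is at (256,223), the pokers at right, and nothing is in the way of the tool.

Run:
```python
from h import *
im,c=cam('wrist')
for p in [(314,150),(322,152),(321,236),(315,236)]: print(p,toz(c,*p,184).round(1))
h=cv2.cvtColor(im,cv2.COLOR_RGB2HSV)
m=(((h[...,0]<8)|(h[...,0]>172))&(h[...,1]>140)&(h[...,2]>60)); m[:,:300]=0;m[:,360:]=0
v,u=np.nonzero(m);print(u.min(),u.max(),v.min(),v.max())
for r in range(v.min(),v.max(),12): print(r,u[v==r].min(),u[v==r].max())
_,t=cam('top');print('top',toz(t,249.9,180.9,182),toz(t,254,165,184),toz(t,248,196,184))
print('rim',toz(t,166.5,157,308))
print(proj(t,[630,251.6,308]))
```

```text
(314, 150) [642.9  69.2 184. ]
(322, 152) [639.9  58.7 184. ]
(321, 236) [560.   71.4 184. ]
(315, 236) [559.1  80.3 184. ]
314 342 147 236
147 318 320
159 317 341
171 316 341
183 316 340
195 316 340
207 315 339
219 315 339
231 315 334
top [594.85019213  69.52358128 182.        ] [637.57677986  59.87936479 184.        ] [554.13999989  72.78630319 184.        ]
rim [630.00812958 251.65030761 308.        ]
[166.52098535 157.00383247]
```

{"fn": "servo_tool", "kwargs": {
  "turn": [
    [0,0,0],
    [0,0,0],
    [0,0,0],
    [0,0,0],
    [0,0,0]
  ],
  "dp": [
    [0.002,0.005,-0.039],
    [0.002,0.005,-0.039],
    [0.002,0.005,-0.038],
    [0.002,0.012,0],
    [0.002,0.012,0]
  ],
  "fingers": [0,0,0,0,0]
}}

```text
clock: 3.75
position: [590.9, 17.7, 173.0]
ee_rot: [0.917, -0.067, 0.068, -0.387]
contact_force: [-0.3, 0.3, 0.6]
gripper_width: 0.0
```

{"fn": "servo_tool", "kwargs": {
  "turn": [
    [0,0,0],
    [0,0,0],
    [0,0,0],
    [0,0,0],
    [0,0,0]
  ],
  "dp": [
    [0.002,0.012,0],
    [0.002,0.012,0],
    [0.002,0.012,0],
    [0.002,0.012,0],
    [0.002,0.012,0]
  ],
  "fingers": [0,0,0,0,0]
}}

```text
clock: 4.38
position: [602.9, 79.2, 178.6]
ee_rot: [0.918, -0.063, 0.073, -0.384]
contact_force: [-2.6, -7.9, 2.9]
gripper_width: -0.5
```

The tool drifted 20 mm high, so I'll back off, lower and check.

{"fn": "servo_tool", "kwargs": {
  "turn": [
    [0,0,0],
    [0,0,0],
    [0,0,0],
    [0,0,0],
    [0,0,0]
  ],
  "dp": [
    [-0.004,-0.025,0],
    [-0.004,-0.02,0],
    [0,0,-0.012],
    [0,0,-0.012],
    [0,0,0]
  ],
  "fingers": [0,0,0,0,0]
}}

```text
clock: 5.0
position: [594.4, 35.5, 152.2]
ee_rot: [0.918, -0.063, 0.072, -0.385]
contact_force: [-0.2, 0.2, 0.2]
gripper_width: 0.3
```

Run:
```python
from h import *
s=read_state(); print(s['joints'].round(3),s['position'],R.from_quat(s['ee_rot']).as_matrix().round(3).tolist())
im,c=cam('wrist'); save('w2.png',im)
h=cv2.cvtColor(im,cv2.COLOR_RGB2HSV)
m=(((h[...,0]<8)|(h[...,0]>172))&(h[...,1]>140)&(h[...,2]>60)); m[:,:270]=0;m[:,380:]=0
v,u=np.nonzero(m);print(u.min(),u.max(),v.min(),v.max())
for r in range(v.min(),v.max(),15): print(r,u[v==r].min(),u[v==r].max())
a=im[100:300,180:440]; save('w2c.png',cv2.resize(a,(780,600)))
```

```text
[-0.132  0.451 -0.043 -0.899 -1.152  1.984] [594.44262522  35.46111495 152.21532945] [[0.982, -0.061, 0.181], [-0.172, -0.696, 0.697], [0.084, -0.715, -0.694]]Traceback (most recent call last):
  File "<stdin>", line 6, in <module>
    return umr_minimum(a, axis, None, out, keepdims, initial, where)
ValueError: zero-size array to reduction operation minimum which has no identity
```

Run:
```python
from h import *
im=cv2.imread('pics/w2.png')
t,_=cam('top'); a=cv2.resize(t[140:215,195:295],(400,300),interpolation=cv2.INTER_CUBIC)[:,:,::-1]
s,_=cam('scene'); b=cv2.resize(s[160:260,350:450],(300,300),interpolation=cv2.INTER_CUBIC)[:,:,::-1]
cv2.imwrite('pics/m2.png',np.vstack([np.hstack([a,b]),cv2.resize(im,(480,300)) .copy() if 0 else cv2.copyMakeBorder(cv2.resize(im,(480,300)),0,0,0,220,0)]))
```

```text
(no output)
```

View pics/m2.png

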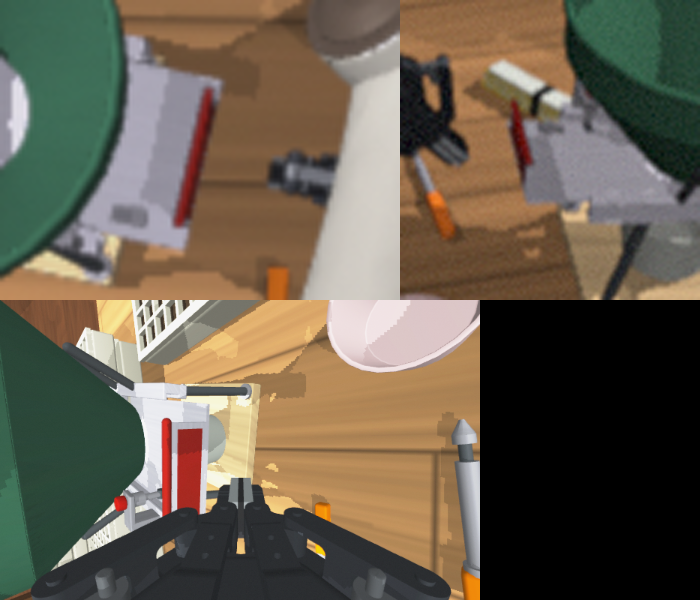

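The catch is up and the gate still open. The tip now faces the plate's middle at the right height, so I'll push.

{"fn": "servo_tool", "kwargs": {
  "turn": [
    [0,0,0],
    [0,0,0],
    [0,0,0],
    [0,0,0],
    [0,0,0]
  ],
  "dp": [
    [0.003,0.012,0],
    [0.003,0.012,0],
    [0.002,0.012,-0.001],
    [0.002,0.012,-0.001],
    [0.002,0.012,-0.001]
  ],
  "fingers": [0,0,0,0,0]
}}

```text
clock: 5.78
position: [608.8, 97.4, 153.3]
ee_rot: [0.919, -0.061, 0.076, -0.383]
contact_force: [-1.6, -7.7, 6.5]
gripper_width: -0.2
```

{"fn": "servo_tool", "kwargs": {
  "turn": [
    [0,0,0],
    [0,0,0],
    [0,0,0],
    [0,0,0],
    [0,0,0]
  ],
  "dp": [
    [0.002,0.008,-0.001],
    [0.002,0.008,-0.001],
    [0.002,0.008,-0.001],
    [0.001,0.008,-0.001],
    [0.001,0.008,-0.001]
  ],
  "fingers": [0,0,0,0,0]
}}

```text
clock: 6.4
position: [613.2, 118.8, 153.1]
ee_rot: [0.925, -0.054, 0.078, -0.368]
contact_force: [-6.5, -17.0, 7.9]
gripper_width: -0.1
```

{"fn": "servo_tool", "kwargs": {
  "turn": [
    [0.02,0,0],
    [0.02,0,0],
    [0.02,0,0],
    [0.01,0,0],
    [0.01,0,0]
  ],
  "dp": [
    [0.002,0.01,-0.001],
    [0.002,0.01,-0.001],
    [0.002,0.01,-0.001],
    [0.002,0.01,-0.001],
    [0.002,0.01,-0.001]
  ],
  "fingers": [0,0,0,0,0]
}}

```text
clock: 7.02
position: [616.5, 134.1, 152.7]
ee_rot: [0.92, -0.049, 0.078, -0.382]
contact_force: [-15.9, -35.4, 17.3]
gripper_width: -0.1
```

{"fn": "servo_tool", "kwargs": {
  "turn": [
    [0,0,0],
    [0,0,0],
    [0,0,0],
    [0,0,0],
    [0,0,0]
  ],
  "dp": [
    [0.002,0.011,-0.001],
    [0.002,0.011,-0.001],
    [0.002,0.011,-0.001],
    [0.002,0.011,-0.001],
    [0,0,0]
  ],
  "fingers": [0,0,0,0,0]
}}

```text
clock: 7.65
position: [615.9, 130.9, 153.6]
ee_rot: [0.932, -0.043, 0.081, -0.351]
contact_force: [-0.7, -0.3, -0.2]
gripper_width: -0.1
```

Run:
```python
from h import *
s=read_state(); print(s['joints'].round(3),s['contact_force'])
im,c=cam('wrist')
print([(round(b['score'],2),np.round(b['box']).tolist()) for b in search_frame('catch','wrist')[:3]])
t,_=cam('top'); a=cv2.resize(t[140:215,195:295],(400,300),interpolation=cv2.INTER_CUBIC)
s,_=cam('scene'); b=cv2.resize(s[160:260,350:450],(300,300),interpolation=cv2.INTER_CUBIC)
save('m3.png',np.vstack([np.hstack([a,b]),cv2.copyMakeBorder(cv2.resize(im,(480,300)),0,0,0,220,0)]))
```

```text
[ 0.077  0.43  -0.045 -0.853 -0.996  1.85 ] [-0.6568231  -0.33380188 -0.16254238]
[(0.68, [210.0, 328.0, 18.0, 16.0])]
```

View pics/m3.png

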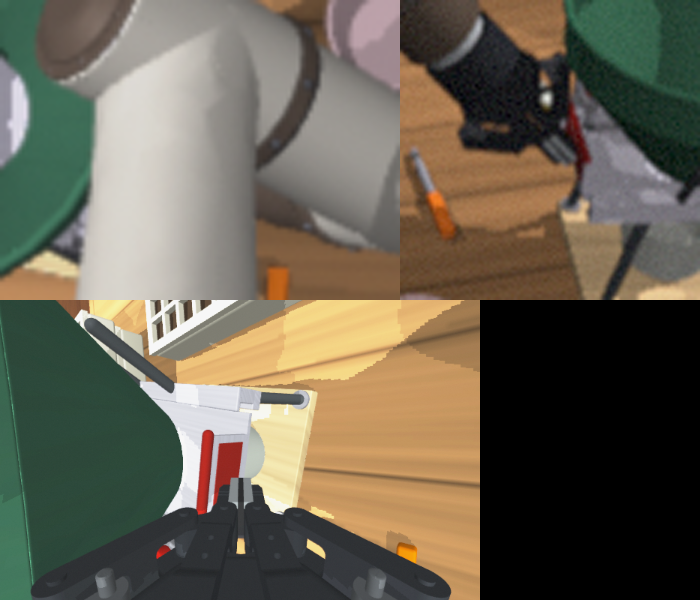

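{"fn": "servo_tool", "kwargs": {
  "turn": [
    [0.02,0,0],
    [0.02,0,0],
    [0.02,0,0],
    [0,0,0],
    [0,0,0]
  ],
  "dp": [
    [-0.004,-0.025,0],
    [-0.008,-0.045,0.01],
    [-0.008,-0.045,0.03],
    [-0.004,-0.02,0.03],
    [0,0,0]
  ],
  "fingers": [0,0,0,0,0]
}}

```text
clock: 8.48
position: [593.6, 2.4, 223.9]
ee_rot: [0.919, -0.041, 0.078, -0.384]
contact_force: [0.6, -0.2, 0.6]
gripper_width: 0.0
```

Run:
```python
from h import *
im,c=cam('wrist'); save('w4.png',im)
print(read_state()['position'], read_state()['contact_force'])
print([(round(b['score'],2),np.round(b['box']).tolist()) for q in('catch','gate_push') for b in search_frame(q,'wrist')[:3]])
h=cv2.cvtColor(im,cv2.COLOR_RGB2HSV)
m=(((h[...,0]<8)|(h[...,0]>172))&(h[...,1]>140)&(h[...,2]>60)).astype(np.uint8)
n,l,st,ce=cv2.connectedComponentsWithStats(m)
for i in range(1,n):
    if st[i][4]>40: print(st[i],ce[i].round(1))
# expected shut geometry
A=np.array([630,251.6]); x=np.array([.175,.985]); y=np.array([-.985,.175])
for yy in (-45,45):
    print('shut outer top',yy,proj(c,[*(A-118*x+yy*y),184]).round(1),proj(c,[*(A-(118+27)*x+yy*y),184]).round(1))
for z in (204,198.5): print('knob top z',z,proj(c,[*(A-98*x+45*y),z]).round(1))
save('w4c.png',cv2.resize(im[100:300,180:440],(780,600)))
t,_=cam('top')
```

```text
[592.74688354   3.34769227 222.23753838] [ 0.55746882 -0.03911444 -0.40254444]
[(0.68, [221.0, 232.0, 13.0, 14.0]), (0.82, [222.0, 129.0, 67.0, 123.0])]
[245 150  13  99 651] [250.8 198.5]
[ 257  160   24   79 1372] [268.5 197.8]
[219 233  14  15 169] [225.2 239.9]
shut outer top -45 [255.2 154.2] [272.8 158.1]
shut outer top 45 [249.7 248.2] [265.6 258.3]
knob top z 204 [220.4 245.1]
knob top z 198.5 [225.7 244. ]
```

View pics/w4.png

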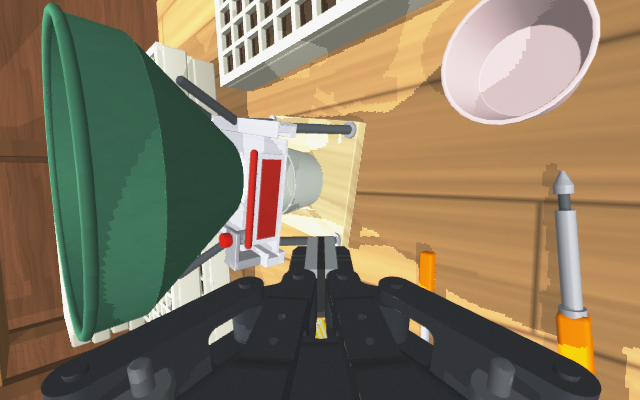

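Wrist view: the plate now stands under the funnel within a few mm of where I predicted for shut ((251,198) in the picture), the knob is at (225,240), and the push force climbed to about 42 N at the stop. Now the poker.

Run:
```python
from h import *
s=read_state()
d=R.from_quat([np.cos(.0555),np.sin(.0555),0,0]); c=R.from_quat(s['ee_rot'])
print((d*c.inv()).as_rotvec(), s['position'])
```

```text
[-0.79786772  0.10755953  0.19104307] [591.59111437   4.18675142 220.35394064]
```

{"fn": "servo_tool", "kwargs": {
  "turn": [
    [-0.1,0.013,0.024],
    [-0.1,0.013,0.024],
    [-0.1,0.013,0.024],
    [-0.1,0.013,0.024],
    [-0.1,0.013,0.024]
  ],
  "dp": [
    [-0.015,-0.012,0.005],
    [-0.016,-0.012,0.005],
    [-0.016,-0.012,0],
    [-0.016,-0.012,0],
    [-0.016,-0.012,-0.005]
  ],
  "fingers": [0.05,0.05,0.05,0.05,0.05]
}}

```text
clock: 9.3
position: [509.9, -52.1, 218.5]
ee_rot: [0.989, 0.022, 0.022, -0.142]
contact_force: [-0.2, -0.0, -0.2]
gripper_width: 49.9
```

{"fn": "servo_tool", "kwargs": {
  "turn": [
    [-0.1,0.013,0.024],
    [-0.1,0.013,0.024],
    [-0.1,0.013,0.024],
    [0,0,0],
    [0,0,0]
  ],
  "dp": [
    [-0.016,-0.012,-0.01],
    [-0.016,-0.012,-0.01],
    [-0.012,-0.012,-0.01],
    [0,0,0],
    [0,0,0]
  ],
  "fingers": [0.05,0.05,0.05,0.05,0.05]
}}

```text
clock: 9.93
position: [462.8, -83.1, 184.0]
ee_rot: [0.998, 0.064, -0.011, 0.009]
contact_force: [1.3, 0.6, 0.2]
gripper_width: 50.0
```

Run:
```python
from h import *
s=read_state();print(s['joints'].round(3),s['position'],R.from_quat(s['ee_rot']).as_matrix().round(3).tolist())
im,c=cam('wrist'); save('w5.png',im)
for q in ['poker_grip','poker_tip','holder_mouth']:
    print(q,[(round(b['score'],2),np.round(b['box']).tolist()) for b in regions_of(q,'wrist')[:3]])
h=cv2.cvtColor(im,cv2.COLOR_RGB2HSV)
m=((h[...,0]>10)&(h[...,0]<24)&(h[...,1]>200)&(h[...,2]>150)).astype(np.uint8)
n,l,st,ce=cv2.connectedComponentsWithStats(m)
for i in range(1,n):
    if st[i][4]>100: print(st[i],ce[i].round(1),toz(c,*ce[i],15).round(1))
```

```text
[ 0.18   0.173 -0.426  0.019 -0.994  1.508] [462.81760808 -83.10540343 183.96584716] [[0.992, 0.128, -0.02], [0.127, -0.992, -0.02], [-0.022, 0.017, -1.0]]
poker_grip [(0.68, [310.0, 1.0, 23.0, 216.0]), (0.66, [185.0, 85.0, 22.0, 139.0]), (0.57, [414.0, 149.0, 55.0, 123.0])]
poker_tip [(0.76, [188.0, 84.0, 20.0, 139.0]), (0.66, [310.0, 0.0, 24.0, 219.0]), (0.57, [412.0, 149.0, 55.0, 121.0])]
holder_mouth [(0.64, [518.0, 0.0, 122.0, 68.0])]
[188  85  19  65 864] [196.8 111.6] [518.7  46.6  15. ]
[ 312  133   23   83 1318] [323.6 172.8] [473.1 -86.9  15. ]
[413 219  32  52 350] [425.5 244.1] [ 405.3 -214.1   15. ]
```

View pics/w5.png

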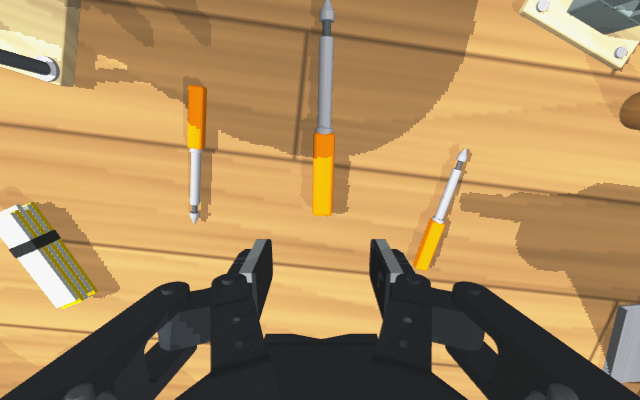

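Wrist view: the large poker is centred at (323,173) between the jaws, tip at (327,0), with the look-alikes clear to either side at (195,150) and (440,215).

Run:
```python
from h import *
s=read_state(); im,c=cam('wrist')
h=cv2.cvtColor(im,cv2.COLOR_RGB2HSV)
m=((h[...,0]>8)&(h[...,0]<28)&(h[...,1]>180)&(h[...,2]>120)); m[:,:300]=0;m[:,345:]=0;m[:110]=0
for v in range(128,222,6):
    u=np.nonzero(m[v])[0]
    if len(u)>10: print(v,u.min(),u.max(),toz(c,(u.min()+u.max()+1)/2,v+.5,20).round(1))
u=np.nonzero(m[:,322])[0];print(u.min(),u.max(),toz(c,322,u.min(),20).round(1),toz(c,322,u.max()+1,20).round(1))
print('tip',toz(c,326.5,0,10), s['position'])
im0=cv2.imread('pics/top0.png')[:,:,::-1]; t,ct=cam('top')
# holder in top0: block top corners at z=78 (crop coords /4.286 + (355,130)) 
k=300/70
for p in [(147,50),(211,72),(167,190),(104,172)]: print('blk top',toz(ct,355+p[0]/k,130+p[1]/k,78).round(1))
for p in [(88,38),(245,87),(198,242),(38,190)]: print('base',toz(ct,355+p[0]/k,130+p[1]/k,10).round(1))
a=cv2.resize(t[130:200,355:425],(500,500),interpolation=cv2.INTER_CUBIC); save('hold.png',a)
```

```text
134 313 332 [513.1 -82.   20. ]
140 312 333 [507.2 -82.8  20. ]
146 312 333 [501.2 -83.5  20. ]
152 312 332 [495.1 -83.8  20. ]
158 312 332 [489.  -84.6  20. ]
164 312 332 [482.8 -85.4  20. ]
170 312 332 [476.5 -86.2  20. ]
176 312 332 [470.2 -87.   20. ]
182 312 331 [463.7 -87.3  20. ]
188 311 331 [457.2 -87.6  20. ]
194 312 331 [450.7 -89.   20. ]
200 311 331 [444.  -89.3  20. ]
206 311 331 [437.2 -90.2  20. ]
212 312 330 [430.4 -91.1  20. ]
135 215 [512.4 -81.   20. ] [426.5 -92.1  20. ]
tip [633.4598198  -69.85691576  10.        ] [462.90406675 -84.02962799 184.24603733]
blk top [ 734.8 -319.3   78. ]
blk top [ 720.5 -363.2   78. ]
blk top [ 638.2 -333.3   78. ]
blk top [ 649.6 -290.3   78. ]
base [ 759.  -288.3   10. ]
base [ 725.6 -401.7   10. ]
base [ 612.3 -367.9   10. ]
base [ 647.3 -253.3   10. ]
```

{"fn": "servo_tool", "kwargs": {
  "turn": [
    [0.01,-0.01,-0.009],
    [0.01,-0.01,-0.009],
    [0,0,0],
    [0,0,0],
    [0,0,0]
  ],
  "dp": [
    [0.003,-0.002,-0.045],
    [0.003,-0.001,-0.045],
    [0,0,-0.045],
    [0,0,-0.015],
    [0,0,0]
  ],
  "fingers": [0.05,0.05,0.05,0.05,0.05]
}}

```text
clock: 10.85
position: [472.0, -88.4, 32.3]
ee_rot: [0.999, 0.052, 0.005, -0.0]
contact_force: [0.2, -0.7, 1.5]
gripper_width: 49.9
```

Run:
```python
from h import *
s=read_state();print(s['position'],s['contact_force'],R.from_quat(s['ee_rot']).as_matrix().round(3).tolist())
```

```text
[471.97147463 -88.36827283  32.34488155] [ 0.16124297 -0.6750087   1.53256404] [[0.995, 0.104, 0.01], [0.104, -0.995, 0.001], [0.01, 0.0, -1.0]]
```

{"fn": "servo_tool", "kwargs": {
  "turn": [
    [0,0.01,0.006],
    [0,0,0],
    [0,0,0],
    [0,0,0],
    [0,0,0]
  ],
  "dp": [
    [-0.002,0.001,-0.015],
    [0,0,-0.01],
    [0,0,-0.002],
    [0,0,0],
    [0,0,0]
  ],
  "fingers": [0.05,0.05,0.05,0.04,0.03]
}}

```text
clock: 11.48
position: [472.2, -87.2, 5.9]
ee_rot: [0.998, 0.055, 0.002, -0.001]
contact_force: [-0.8, 0.9, -0.8]
gripper_width: 29.7
```

{"fn": "servo_tool", "kwargs": {
  "turn": [
    [0,0,0],
    [0,0,0],
    [0,0,0],
    [0,0,0],
    [0,0,0]
  ],
  "dp": [
    [-0.001,0,-0.001],
    [0,0,0],
    [0,0,0],
    [0,0,0],
    [0,0,0]
  ],
  "fingers": [0.02,0.01,0,0,0]
}}

```text
clock: 12.1
position: [471.7, -87.1, 6.0]
ee_rot: [0.998, 0.055, 0.003, -0.001]
contact_force: [-0.3, 0.3, -1.4]
gripper_width: 20.6
```

{"fn": "servo_tool", "kwargs": {
  "turn": [
    [0,0,0],
    [0,0,0],
    [0,0,0],
    [0,0,0],
    [0,0,0]
  ],
  "dp": [
    [0,0,0.02],
    [0,0,0.03],
    [0,0,0.03],
    [0,0,0.03],
    [0,0,0]
  ],
  "fingers": [0,0,0,0,0]
}}

```text
clock: 12.72
position: [469.9, -87.3, 117.8]
ee_rot: [0.998, 0.055, 0.001, -0.001]
contact_force: [-0.0, -0.3, -1.4]
gripper_width: 20.5
```

Grasped (20.5 mm). I'll go to a viewing pose before the holder.

{"fn": "servo_tool", "kwargs": {
  "turn": [
    [0,0,-0.07],
    [0,0,-0.07],
    [0,0,-0.07],
    [0,0,-0.07],
    [0,0,-0.07]
  ],
  "dp": [
    [0.005,-0.03,0.028],
    [0.005,-0.03,0.028],
    [0.005,-0.03,0.028],
    [0.005,-0.03,0.028],
    [0.005,-0.03,0.02]
  ],
  "fingers": [0,0,0,0,0]
}}

```text
clock: 13.35
position: [490.0, -238.8, 245.2]
ee_rot: [0.992, -0.124, -0.007, -0.003]
contact_force: [0.6, 0.3, -1.4]
gripper_width: 20.8
```

{"fn": "servo_tool", "kwargs": {
  "turn": [
    [0,0,-0.06],
    [0,0,0],
    [0,0,0],
    [0,0,0],
    [0,0,0]
  ],
  "dp": [
    [0,-0.02,0],
    [0,0,0],
    [0,0,0],
    [0,0,0],
    [0,0,0]
  ],
  "fingers": [0,0,0,0,0]
}}

```text
clock: 13.98
position: [488.9, -258.9, 240.9]
ee_rot: [0.988, -0.155, -0.01, -0.004]
contact_force: [0.1, 0.5, -0.7]
gripper_width: 20.6
```

Run:
```python
from h import *
s=read_state();print(s['joints'].round(3),s['position'],R.from_quat(s['ee_rot']).as_matrix().round(3).tolist())
im,c=cam('wrist'); save('w6.png',im); np.save('c6.npy',np.array([c[0],c[1],c[2]])); np.save('W6.npy',c[3])
print([(round(b['score'],2),np.round(b['box']).tolist()) for b in search_frame('holder_mouth','wrist')[:3]])
A=np.array([643.9,-311.8])
for z in(55,78):print(z,proj(c,[*A,z]))
```

```text
[-0.198  0.267 -0.137 -0.008 -1.187  1.461] [ 488.85843354 -258.88018344  240.91555678] [[0.952, -0.306, -0.018], [-0.306, -0.952, 0.012], [-0.021, -0.005, -1.0]]
[(0.79, [272.0, 1.0, 109.0, 42.0]), (0.54, [498.0, 102.0, 100.0, 193.0])]
55 [326.23992271  12.31151738]
78 [326.55631692   4.00249304]
```

View pics/w6.png

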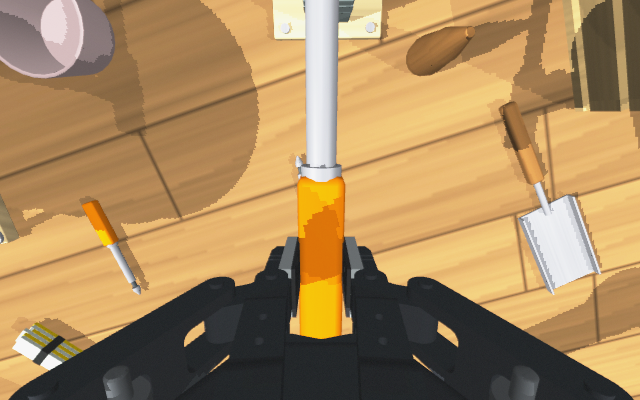

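Wrist view: the holder is straight ahead with its base's near edge level at row 39 (columns 275 to 382), and the shaft points at it. I'll go closer for one sharper look.

{"fn": "servo_tool", "kwargs": {
  "turn": [
    [-0.012,-0.018,0],
    [0,0,0],
    [0,0,0],
    [0,0,0],
    [0,0,0]
  ],
  "dp": [
    [0.029,-0.009,0],
    [0.029,-0.009,0],
    [0,0,0],
    [0,0,0],
    [0,0,0]
  ],
  "fingers": [0,0,0,0,0]
}}

```text
clock: 14.7
position: [547.4, -276.0, 241.7]
ee_rot: [0.988, -0.154, 0.0, 0.0]
contact_force: [-0.7, 0.1, -1.2]
gripper_width: 20.5
```

Run:
```python
from h import *
s=read_state();print(s['position'],R.from_quat(s['ee_rot']).as_matrix().round(3).tolist())
im,c=cam('wrist'); save('w7.png',im); np.savez('c7.npz',k=np.array(c[:3]),W=c[3])
save('w7c.png',cv2.resize(im[0:140,230:420],(800,589),interpolation=cv2.INTER_CUBIC))
A=np.array([643.9,-311.8])
for z in(55,78):print(z,proj(c,[*A,z]))
```

```text
[ 547.44529499 -275.9619436   241.73070679] [[0.953, -0.304, 0.001], [-0.304, -0.953, -0.001], [0.001, 0.0, -1.0]]
55 [326.58039317  84.59263239]
78 [327.0376961   81.89153655]
```

View pics/w7c.png

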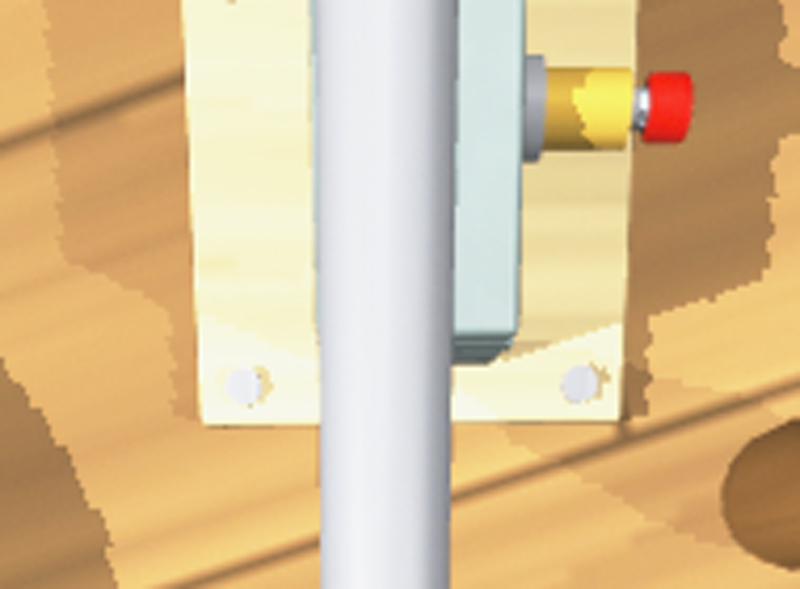

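Run:
```python
from h import *
d=np.load('c7.npz'); c=(*d['k'],d['W']); k=800/190
f=lambda u,v,z: toz(c,230+u/k,v/k,z)
bl,br=f(203,425,10),f(622,422,10); print('base',bl,br,'mid',(bl+br)/2, 'yaw',np.arctan2(*( (bl-br)[:2]*[-1,1])))
print('base sides', f(185,50,10),f(636,50,10))
tl,tr=f(314,300,78),f(520,300,78); print('block',tl,tr,np.linalg.norm(tl-tr),(tl+tr)/2)
print('near corner',f(518,330,78),'plunger',f(585,107,55))
# shaft axis at two rows
tz=241.7+4
for v in(50,300,550):
    ax=320+ (v-300)*0  # placeholder
for l,r,v in((316,458,20),(321,450,550)): print('shaft',f((l+r)/2,v,tz+0))
s=np.array([547.45,-275.96]); x=np.array([.953,-.304]); y=np.array([.304,.953])
for n,p in dict(basemid=(bl+br)/2,blockmid=(tl+tr)/2,nearc=f(518,330,78),pl=f(585,107,55),bl=bl,br=br).items(): print(n,((p[:2]-s)@x).round(1),((p[:2]-s)@y).round(1))
for l,r,v in((316,458,20),(321,450,550)):
    p=f((l+r)/2,v,tz); print('shaft rel',((p[:2]-s)@x).round(1),((p[:2]-s)@y).round(1))
```

```text
base [ 648.31644194 -253.29114825   10.        ] [ 612.83307778 -367.22854195   10.        ] mid [ 630.57475986 -310.2598451    10.        ] yaw -0.3019085003782605
base sides [ 738.48607048 -280.78910786   10.        ] [ 702.18559246 -394.61124916   10.        ]
block [ 659.52976531 -294.13232205   78.        ] [ 645.2845431  -338.80151265   78.        ] 46.88563687308976 [ 652.4071542  -316.46691735   78.        ]
near corner [ 639.31009749 -336.61169173   78.        ] plunger [ 683.58341882 -368.26561604   55.        ]
shaft [ 655.72830268 -309.64036725  245.7       ]
shaft [ 607.52435968 -294.15836013  245.7       ]
basemid 89.6 -7.4
blockmid 112.3 -6.7
nearc 106.0 -29.9
pl 157.8 -46.6
bl 89.2 52.3
br 90.1 -67.1
shaft rel 113.4 0.8
shaft rel 62.8 0.9
```

{"fn": "servo_tool", "kwargs": {
  "turn": [
    [0,0,0.003],
    [0,0,0.003],
    [0,0,0],
    [0,0,0],
    [0,0,0]
  ],
  "dp": [
    [-0.039,0.0075,0],
    [-0.039,0.0075,0],
    [0,0,-0.03],
    [0,0,-0.05],
    [0,0,-0.05]
  ],
  "fingers": [0,0,0,0,0]
}}

```text
clock: 15.38
position: [468.3, -261.1, 115.8]
ee_rot: [0.989, -0.151, 0.009, 0.001]
contact_force: [0.4, -0.8, -2.0]
gripper_width: 20.8
```

{"fn": "servo_tool", "kwargs": {
  "turn": [
    [0,0,0],
    [0,0,0],
    [0,0,0],
    [0,0,0],
    [0,0,0]
  ],
  "dp": [
    [0,0,-0.03],
    [0,0,-0.02],
    [0,0,0],
    [0,0,0],
    [0,0,0]
  ],
  "fingers": [0,0,0,0,0]
}}

```text
clock: 16.0
position: [466.0, -260.8, 64.5]
ee_rot: [0.989, -0.15, 0.008, 0.002]
contact_force: [0.6, 0.5, -1.6]
gripper_width: 20.6
```

```bash
cat > st.py <<'E'
from h import *
s=read_state(); m=R.from_quat(s['ee_rot']).as_matrix(); p=s['position']
u=np.array([.955,-.298]); v=np.array([.298,.955]); M=np.array([645.4,-314.6])
t=p[:2]-M
print('pos',p.round(1),'along(home=-85)',(t@u+0).round(1),'tip depth',(t@u+163).round(1),'lat(want -0.9)',(t@v).round(1),'x',m[:,0].round(4),'z',m[:,2].round(4))
print('F along,lat,z',(s['contact_force'][:2]@u).round(1),(s['contact_force'][:2]@v).round(1),s['contact_force'][2].round(1),s['wrist_torque'].round(2),s['gripper_width'].round(1),s['joints'].round(2))
E
python3 st.py
```

```text
pos [ 466.  -260.8   64.5] along(home=-85) -187.4 tip depth -24.4 lat(want -0.9) -2.0 x [ 0.9547 -0.2973  0.0154] z [ 0.0145 -0.0053 -0.9999]Traceback (most recent call last):
  File "st.py", line 6, in <module>
    print('F along,lat,z',(s['contact_force'][:2]@u).round(1),(s['contact_force'][:2]@v).round(1),s['contact_force'][2].round(1),s['wrist_torque'].round(2),s['gripper_width'].round(1),s['joints'].round(2))
                                                                                                                                                            ^^^^^^^^^^^^^^^^^^^^^^^^
AttributeError: 'float' object has no attribute 'round'
```

{"fn": "servo_tool", "kwargs": {
  "turn": [
    [0.003,0.009,0],
    [0,0,0],
    [0,0,0],
    [0,0,0],
    [0,0,0]
  ],
  "dp": [
    [0.0003,0.001,-0.008],
    [0,0,-0.005],
    [0,0,0],
    [0,0,0],
    [0,0,0]
  ],
  "fingers": [0,0,0,0,0]
}}

```text
clock: 16.62
position: [467.3, -259.9, 52.2]
ee_rot: [0.989, -0.15, 0.004, 0.001]
contact_force: [1.0, -0.8, -1.2]
gripper_width: 20.7
```

```bash
sed -i "s/s\['gripper_width'\].round(1)/round(s['gripper_width'],1)/" st.py; python3 st.py
```

```text
pos [ 467.3 -259.9   52.2] along(home=-85) -186.4 tip depth -23.4 lat(want -0.9) -0.8 x [ 0.9548 -0.2971  0.0086] z [ 0.0081 -0.0029 -1.    ]
F along,lat,z 1.2 -0.5 -1.2 [0.   0.02 0.02] 20.7 [-0.2   0.43 -0.44  0.   -0.69  1.47]
```

{"fn": "servo_tool", "kwargs": {
  "turn": [
    [0,0,0],
    [0,0,0],
    [0,0,0],
    [0,0,0],
    [0,0,0]
  ],
  "dp": [
    [0.0086,-0.0027,0],
    [0.0086,-0.0027,0],
    [0.0086,-0.0027,0],
    [0.0086,-0.0027,0],
    [0.0086,-0.0027,0]
  ],
  "fingers": [0,0,0,0,0]
}}

```text
clock: 17.25
position: [513.3, -274.4, 52.2]
ee_rot: [0.989, -0.15, 0.004, 0.001]
contact_force: [-0.0, -0.2, -1.4]
gripper_width: 20.7
```

```bash
python3 st.py
```

```text
pos [ 513.3 -274.4   52.2] along(home=-85) -138.1 tip depth 24.9 lat(want -0.9) -0.9 x [ 0.9548 -0.297   0.0087] z [ 0.0082 -0.003  -1.    ]
F along,lat,z 0.0 -0.2 -1.4 [ 0.04  0.05 -0.  ] 20.7 [-0.21  0.5  -0.32  0.   -0.74  1.48]
```

The tip is 25 mm in with no force. On to the plunger.

{"fn": "servo_tool", "kwargs": {
  "turn": [
    [0,0,0],
    [0,0,0],
    [0,0,0],
    [0,0,0],
    [0,0,0]
  ],
  "dp": [
    [0.0076,-0.0024,0],
    [0.0076,-0.0024,0],
    [0.0076,-0.0024,0],
    [0.0076,-0.0024,0],
    [0.0076,-0.0024,0]
  ],
  "fingers": [0,0,0,0,0]
}}

```text
clock: 17.88
position: [546.9, -284.4, 49.7]
ee_rot: [0.989, -0.15, -0.005, -0.001]
contact_force: [-13.2, 7.2, 2.7]
gripper_width: 20.6
```

```bash
python3 st.py
```

```text
pos [ 546.9 -284.4   49.7] along(home=-85) -103.0 tip depth 60.0 lat(want -0.9) -0.5 x [ 0.9548 -0.297  -0.0094] z [-0.0088  0.0035 -1.    ]
F along,lat,z -14.7 3.0 2.7 [1.81 3.35 0.29] 20.6 [-0.22  0.55 -0.22 -0.   -0.81  1.49]
```

{"fn": "servo_tool", "kwargs": {
  "turn": [
    [0,-0.005,0],
    [0,-0.005,0],
    [0,-0.004,0],
    [0,-0.004,0],
    [0,-0.004,0]
  ],
  "dp": [
    [0.007,-0.0022,0.001],
    [0.007,-0.0022,0.001],
    [0.007,-0.0022,0.0005],
    [0.007,-0.0022,0.0005],
    [0.007,-0.0022,0.0005]
  ],
  "fingers": [0,0,0,0,0]
}}

```text
clock: 18.5
position: [564.7, -289.2, 49.8]
ee_rot: [0.988, -0.15, -0.016, -0.007]
contact_force: [-18.8, 6.4, 5.8]
gripper_width: 20.5
```

```bash
python3 st.py
```

```text
pos [ 564.7 -289.2   49.8] along(home=-85) -84.7 tip depth 78.3 lat(want -0.9) 0.2 x [ 0.9544 -0.2968 -0.0338] z [-0.0295  0.0191 -0.9994]
F along,lat,z -19.8 0.5 5.8 [1.71 4.7  0.12] 20.5 [-0.22  0.59 -0.15 -0.02 -0.87  1.5 ]
```

{"fn": "servo_tool", "kwargs": {
  "turn": [
    [0,0,0],
    [0,0,0],
    [0,0,0],
    [0,0,0],
    [0,0,0]
  ],
  "dp": [
    [0.008,-0.0025,0.0005],
    [0.01,-0.003,0.0005],
    [0.012,-0.0037,0.0005],
    [0.012,-0.0037,0.0005],
    [0.012,-0.0037,0.0005]
  ],
  "fingers": [0,0,0,0,0]
}}

```text
clock: 19.12
position: [566.0, -289.9, 47.2]
ee_rot: [0.985, -0.153, -0.082, -0.02]
contact_force: [-23.8, 9.6, 12.1]
gripper_width: 20.6
```

```bash
python3 st.py
python3 - <<'E'
from h import *
im,c=cam('wrist'); save('w8.png',im)
s,_=cam('scene'); b=cv2.resize(s[225:325,200:300],(400,400),interpolation=cv2.INTER_CUBIC)
save('m8.png',np.hstack([cv2.resize(im[0:200,220:420],(400,400)),b]))
E
```

```text
pos [ 566.  -289.9   47.2] along(home=-85) -83.2 tip depth 79.8 lat(want -0.9) -0.0 x [ 0.9395 -0.2989 -0.1675] z [-0.1554  0.064  -0.9858]
F along,lat,z -25.6 2.1 12.1 [2.8  6.23 0.29] 20.6 [-0.23  0.65 -0.03 -0.03 -1.06  1.51]
```

View pics/m8.png

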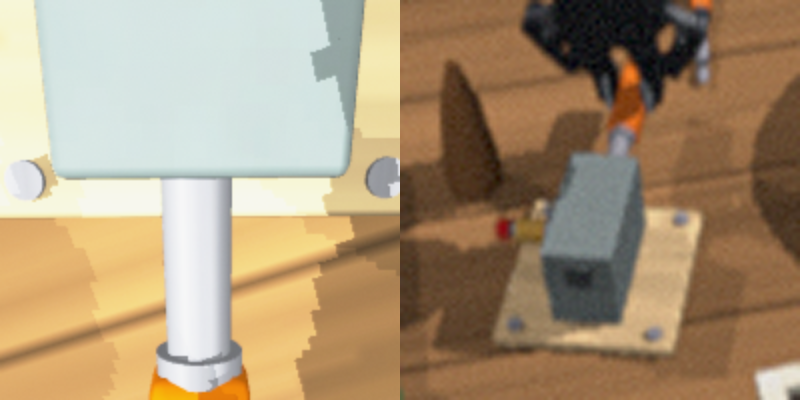

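The wrist crop shows about 40 mm of shaft left before the collar, centred in the block. The arm stalled against the stop (1.5 mm of motion at 26 N). I'll check depth from the picture, then release.

Run:
```python
from h import *
s=read_state(); im,c=cam('wrist')
M=np.array([645.4,-314.6]);u=np.array([.955,-.298])
for d in(38,40,42,44,46,50): print(d,proj(c,[*(M-d*u),63]).round(1))
print('block top edge',proj(c,[*M,78]).round(1))
```

```text
38 [322.2 184.5]
40 [322.2 189. ]
42 [322.2 193.4]
44 [322.2 197.7]
46 [322.3 202. ]
50 [322.3 210.4]
block top edge [321.1  89.6]
```

{"fn": "servo_tool", "kwargs": {
  "turn": [
    [0,0,0],
    [0,0,0],
    [0,0,0],
    [0,0,0],
    [0,0,0]
  ],
  "dp": [
    [0,0,0],
    [0,0,0],
    [0,0,0],
    [0,0,0],
    [0,0,0]
  ],
  "fingers": [0,0.02,0.03,0.04,0.045]
}}

```text
clock: 19.9
position: [568.2, -290.9, 48.0]
ee_rot: [0.985, -0.153, -0.079, -0.019]
contact_force: [0.2, -0.3, -0.6]
gripper_width: 45.0
```

```bash
python3 st.py
```

```text
pos [ 568.2 -290.9   48. ] along(home=-85) -80.8 tip depth 82.2 lat(want -0.9) -0.4 x [ 0.9404 -0.2991 -0.1619] z [-0.1502  0.0617 -0.9867]
F along,lat,z 0.3 -0.2 -0.6 [-0.11 -0.33 -0.07] 45.0 [-0.23  0.65 -0.03 -0.03 -1.05  1.51]
```

{"fn": "servo_tool", "kwargs": {
  "turn": [
    [0,0,0],
    [0,0,0],
    [0,0,0],
    [0,-0.04,0],
    [-0.03,-0.05,0]
  ],
  "dp": [
    [0.001,0,0.015],
    [0.002,-0.001,0.025],
    [0.002,-0.001,0.035],
    [-0.01,0.003,0.045],
    [-0.02,0.006,0.05]
  ],
  "fingers": [0.05,0.05,0.05,0.05,0.05]
}}

```text
clock: 20.52
position: [543.3, -284.5, 220.9]
ee_rot: [0.987, -0.154, -0.034, -0.011]
contact_force: [1.3, 0.6, 0.1]
gripper_width: 49.5
```

{"fn": "servo_tool", "kwargs": {
  "turn": [
    [-0.02,-0.05,0],
    [0,0,0],
    [0,0,0],
    [0,0,0],
    [0,0,0]
  ],
  "dp": [
    [-0.02,0,0.03],
    [-0.04,0.0,0.02],
    [-0.04,0.0,0],
    [-0.03,0.0,0],
    [0,0,0]
  ],
  "fingers": [0.05,0.05,0.05,0.05,0.05]
}}

```text
clock: 21.15
position: [410.6, -285.3, 286.3]
ee_rot: [0.988, -0.153, 0.005, -0.001]
contact_force: [0.7, 0.4, 0.2]
gripper_width: 50.2
```

```bash
python3 st.py
python3 - <<'E'
from h import *
w,c=cam('wrist'); t,ct=cam('top'); s,_=cam('scene')
M=np.array([645.4,-314.6]);u=np.array([.955,-.298])
print('wrist handle front, butt, mouth',[proj(c,[*(M-d*u),z]).round(1).tolist() for d,z in((42,65),(132,65),(0,78))])
print('top handle front, butt, mouth',[proj(ct,[*(M-d*u),z]).round(1).tolist() for d,z in((42,65),(132,65),(0,78))])
r=lambda a:cv2.resize(a,(400,300),interpolation=cv2.INTER_CUBIC)
save('fin.png',np.vstack([np.hstack([cv2.resize(w,(400,250)),cv2.resize(t,(400,250))]),np.hstack([r(t[125:215,195:315]),r(s[160:250,365:485])])]))
im=t;h=cv2.cvtColor(im,cv2.COLOR_RGB2HSV)
m=((h[...,0]>5)&(h[...,0]<24)&(h[...,1]>190)&(h[...,2]>130)).astype(np.uint8)
n,l,st,ce=cv2.connectedComponentsWithStats(m)
for i in range(1,n):
    if st[i][4]>60: print(st[i])
E
```

```text
pos [ 410.6 -285.3  286.3] along(home=-85) -233.0 tip depth -70.0 lat(want -0.9) -42.0 x [ 0.9532 -0.3023  0.0094] z [ 0.0102  0.0012 -0.9999]
F along,lat,z 0.5 0.6 0.2 [-0.04 -0.02  0.01] 50.2 [-0.28  0.13 -0.2  -0.   -1.23  1.55]
wrist handle front, butt, mouth [[283.4, 3.5], [286.2, 91.8], [280.3, -49.1]]
top handle front, butt, mouth [[382.5, 185.9], [373.2, 215.0], [387.6, 171.7]]
[370 187  15  29 212]
[261 207   6  20  98]
```

View pics/fin.png

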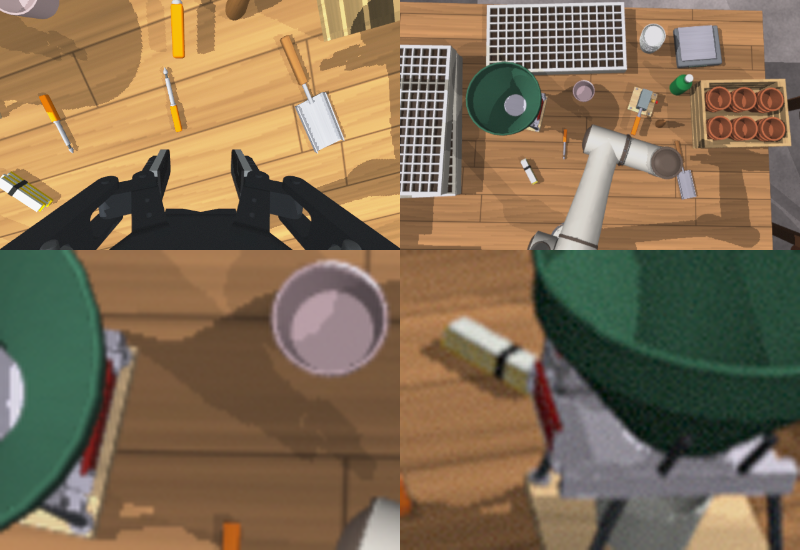

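Run:
```python
from h import *
t,c=cam('top'); h=cv2.cvtColor(t,cv2.COLOR_RGB2HSV)
m=(((h[...,0]<8)|(h[...,0]>172))&(h[...,1]>120)&(h[...,2]>50)); m[:, :210]=0;m[:,250:]=0;m[:140]=0;m[215:]=0
A=np.array([630,251.65]); x=np.array([.175,.985])
for f in ('pics/top0.png',None):
    if f:
        im=cv2.imread(f)[:,:,::-1]; hh=cv2.cvtColor(np.ascontiguousarray(im),cv2.COLOR_RGB2HSV); mm=(((hh[...,0]<8)|(hh[...,0]>172))&(hh[...,1]>120)&(hh[...,2]>50)); mm[:,:225]=0;mm[:,270:]=0;mm[:140]=0;mm[215:]=0
    else: mm=m
    o=[]
    for v in range(160,200):
        u=np.nonzero(mm[v])[0]
        if len(u): p=toz(c,u.max()+1,v+.5,184)[:2]; o.append((A-p)@x)
    print(f,len(o),np.round(np.median(o),1),np.round(o,0))
im,cw=cam('scene')
for op in(0,27): print('scene plate top corners, opening',op,[proj(cw,[*(A-(118+op)*x+k*np.array([-.985,.175])),184]).round(1).tolist() for k in(-45,45)])
hh=cv2.cvtColor(im,cv2.COLOR_RGB2HSV); mm=(((hh[...,0]<8)|(hh[...,0]>172))&(hh[...,1]>120)&(hh[...,2]>50)); mm[:,:370]=0;mm[:,460:]=0;mm[:180]=0;mm[250:]=0
n,l,st,ce=cv2.connectedComponentsWithStats(mm.astype(np.uint8)); print([a.tolist() for a in st[1:] if a[4]>15])
```

```text
pics/top0.png 33 191.8 [187. 188. 188. 189. 192. 193. 193. 191. 192. 192. 193. 194. 191. 192.
 193. 193. 191. 192. 192. 193. 191. 191. 192. 192. 193. 191. 192. 192.
 193. 191. 191. 192. 187.]
None 32 122.4 [117. 118. 121. 121. 122. 123. 123. 124. 122. 122. 123. 124. 122. 122.
 123. 123. 124. 122. 122. 123. 124. 122. 122. 123. 123. 121. 122. 122.
 123. 124. 119. 117.]
scene plate top corners, opening 0 [[411.4, 211.9], [404.7, 192.1]]
scene plate top corners, opening 27 [[401.5, 212.2], [395.4, 192.4]]
[[406, 193, 7, 24, 84]]
```

```bash
python3 -c "
from bench import *
print(job_done(), read_state()['clock'])"
```

```text
the job is handed in; nothing more can be done
the job is handed in; nothing more can be done
```

I pushed the slide gate shut first. I then slid the poker, point first, into its holder, let go of it and backed the arm off. I handed the job in at about 21.5 s, with the arm touching nothing.

- **Gate:** The tool stalled at about 42 N, well above the roughly 13 N that friction and the catch need, so I take it to be at the hard stop. The two camera checks disagree slightly. The top camera put the plate about 4 mm short of shut, and the scene camera put it about 4 mm past. Both are within their 3 to 4 mm pixel error. I never saw the catch itself drop; I infer that it clicked from the hard stop.
- **First push:** My first push started about 20 mm too high on the plate. I backed off, lowered the tool and redid it.
- **Poker:** The shaft entered without force, took about 15 N as the tip passed the plunger, and stalled at about 26 N. By my estimate the point was then at the 78 mm end of the bore. The tool tipped about 10° while stalled, so I released the poker from there. After release, both the wrist and top pictures showed the handle within about 1 to 3 mm of home. I inferred the plunger being in its groove from this depth and did not see it directly.
- **Everything else:** I moved nothing else on purpose, and the last pictures I viewed showed nothing disturbed. I did not measure the other items one by one.

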